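# Tip three pills out of the scoop into the pill box

### The arm

A 6-joint arm with a two-finger parallel gripper is mounted at the origin on a cart in front of the work surface, level with it; the furniture and walls round the work are solid. World frame = base frame: x ahead of the robot, y to its left, z up, the work surface at z = 0. Lengths are in mm, angles in rad, forces in N, time in s.
With the tool pointing down it reaches from about 200 to 875 mm from the base axis. Payload 3.4 kg.
Tool frame: the origin (TCP) lies on the mounting face of the last link; the fingertips stand 199 mm ahead of it and the grasp point (between the pads) lies 180 mm ahead of it (hold_point_z is the distance from the TCP to the grasp point, in mm); z points along the fingers, y is the line along which they close (so a half turn about z gives the same grasp; the last joint's range is limited). The gripper opens to 94 mm and grips with 3 to 60 N. Pads are 16 mm wide; open, the fingers measure 119 mm over their backs; the gripper's body (75 mm by 177 mm) begins 78 mm behind the grasp point.
Start: joints at [1.088, 0.276, 1.505, -0, 1.361, -0.121], TCP at [203.537, 537.789, 404.693] pointing down, gripper open.
Joint ranges: [-2.89, 2.89], [-0.75, 2.08], [0.22, 2.7], [-1.18, 4.32], [0.11, 2.71], [-2.7, 2.7]. Speed limits (rad/s): [2.57, 2.57, 3.14, 3.14, 3.14, 3.14].

### API

Orientations are given as a 3x3 rotation matrix whose columns are the frame's x, y, z axes.
In Python, from cell import sense, grab_frame, finish_job, spot_in, hold_point_z gives the robot as it stands.
- The arm moves only by the tool carry_out, never from a script. Its arguments are lists of equal length, an entry for each row: "travel": the shift along the tool's x, y, z in cm, a list of three; "dr": the turn, a rotation vector about the tool's x, y, z in rad, a list of three; "fingers": the opening in per cent of the stroke, from 0 (shut) to 100 (fully open). A call has exactly 8 rows; each row shifts and turns the commanded pose from where the row before left it, along the tool's axes as they then stand; what a row does not reach is not made up. A row lasts 1/12 s, in which the tool goes at most 41.7 mm and 7.16 degrees, less where a joint would pass 70% of its speed; a pose out of reach is approached as far as the arm can. A call with a gripper value outside its range is refused whole. The fingers move at their own pace and stop on an object; the grip force is fixed at half the most. Time passes only in rows, so rows that do not move let the fingers close, or fill a call up. It gives the time, the measured TCP pose, the force, the opening and the grip force at its end, in the units of the state.
- sense(): the state, without advancing time (a new reading comes with each control period).
- grab_frame(name): name is "scene" or "top" or "wrist"; returns a dict with "color" (420x560x3 uint8, red, green, blue), "range_z" (420x560 float32, mm along the optical axis (not along the pixel's ray), 0 where there is no reading), "intrinsics" (3x3 intrinsics, pixels), "camera_from_world" (4x4, takes a point from world to camera coordinates). Camera axes: x right, y up, looking along -z (the intrinsics and any distortion apply to the point x, -y, -z); pixel columns grow to the right and rows downward; lengths in mm; the calibration is good to about 2 mm. A picture is of the moment at which its call begins.
- finish_job(): hands the job in; it is judged then, once.
Trained networks look in the newest picture that a camera, given by its name, has taken for a name from the list of things; names that differ only in an ending like _2 or _b are one class to them, and where a whole thing is asked for, a point or a joint stands for the part that bears it (a point fixed in the world has none). Each returns a list of dicts, best first, with "conf" (0 to 1); they miss things now and then, are a little off and sometimes report something else, mostly with a low value. They report only what shows in the picture. A call takes as long as a camera call.
- spot_in(camera, thing): "bbox" ([left, top, width, height] in pixels, round what is visible of it).
The state is a dict: "clock": time; "joint_positions": joint angles; "joint_velocities": joint speeds; "joint_torque": joint torques, N m; "ee_pos": TCP position; "eef_rot": TCP orientation; "force": force on the tool from outside, world axes, zero at the start; "ft_torque": the same for the moment, N m; "opening": finger opening in mm; "grip_force": force on a finger pad.
Only numpy, scipy, OpenCV 4.12 (cv2) and the standard library are available. Lean on these libraries where they do the work, as an engineer would, in place of code of your own. Each camera call takes 0.05 s, during which the arm holds its last target. There are 200 camera calls.

### The job

Push the pill box's ajar lid right back, past its balance point, so that it stays open by itself. Then lift the pill scoop and tilt it over the box little by little until exactly three of its five pills have dropped in, the other two staying in the scoop, and stand the scoop upright on the worktop again, clear of the box. Do not disturb the other things on the worktop.

Things in the scene. Friction and masses are not known exactly. Their poses are not given: they have to be found in the camera images.
- pill_box: Fixed grey pill box, a shallow open tray 110 (x) x 134 (y) x 34 mm high, walls 4 mm, floor 4 mm thick; origin under its centre. Its lid is hinged along the rear (+x) rim; -x is its open front. The position and yaw vary; it cannot slide.
- box_lid (a joint): Lid opening in rad from its ajar rest at 0, where a stop holds it 0.7 rad above shut. Let go below about 0.85 (upright, its balance point) it falls back to 0; beyond, it falls open to its stop at 1.25 and stays. Hinge line parallel to the box's y at x = +56, z = +36 mm in the box frame, nearly free. Lid 60 g, 134 mm wide. Open, its edge is 97 mm behind the box's centre, about 140 mm up.
- lid_edge (a point): Middle of the lid's free front lower edge, 111 mm from the hinge line; ajar it is about 103 mm above the worktop and 33 mm in front of the box's centre. A light push here towards the hinge and upward, along its arc, opens the lid.
- scoop: Loose metal scoop, 110 to 180 g empty: a straight trough 34 mm wide (28 inside), 146 long, floor 13 mm above its foot (100 x 50 mm). Origin under the foot, x towards the open pouring lip; the other end is closed. Each pill sits in its own cross groove, deeper towards the closed end: tilted nose-down about its y, they roll out one by one, the first three at about 0.38, 0.57 and 0.76 rad, the 4th near 1.1; levelling stops them.
- scoop_grip (a point): Grip point in the scoop's handle, 71 mm above its foot, over the middle. The handle is an upright fin 44 mm long (x) x 12 mm thick (y), from 47 to 86 mm above the foot; grip it across its thickness from above, fingertips not below 49 mm. A 34 x 34 mm bridge, its top 47 mm up, lies under the fin.
- scoop_lip (a point): Middle of the pouring lip's edge, at x = +70 mm, z = +13 mm in the scoop's frame.
- pill_0: One of five identical large round pills, a ball of 24 mm diameter and 14 g; origin at its centre. Starts nearest the closed end of the scoop.
- pill_1: One of five identical large round pills, a ball of 24 mm diameter and 14 g; origin at its centre. Starts as number 2 of 5 counted from the closed end.
- pill_2: One of five identical large round pills, a ball of 24 mm diameter and 14 g; origin at its centre. Starts as number 3 of 5 counted from the closed end.
- pill_3: One of five identical large round pills, a ball of 24 mm diameter and 14 g; origin at its centre. Starts as number 4 of 5 counted from the closed end.
- pill_4: One of five identical large round pills, a ball of 24 mm diameter and 14 g; origin at its centre. Starts nearest the lip.
- pill_bottle_2: Bystander: screw-cap bottle, 44 mm across, 100 mm tall, often close between the box and the scoop; origin under its centre. Leave it where it stands.
- stapler: Bystander: stapler 135 x 34 x 50 mm, long axis its x; origin under its centre. Leave it where it stands.
- calculator: Bystander: desk calculator 142 x 98 x 17 mm, long axis its x; origin under its centre. Leave it where it stands.
- carton_i: Bystander: small medicine carton 53 x 88 x 26 mm lying flat, long axis its y; origin under its centre. Leave it where it stands.
- rubber_stamp_0: Bystander: round-footed wooden stamp, 40 mm across, 60 mm tall; origin under its centre. Leave it where it stands.
- pill_bottle_1: Bystander: screw-cap bottle, 48 mm across, 76 mm tall; origin under its centre. Leave it where it stands.
- thermometer_case: Bystander: thermometer case 24 x 132 x 16 mm, long axis its y; origin under its centre. Leave it where it stands.

How it is judged:
By the outcome, as a careful person would: the job done as asked, in the order asked, and still so for the second after the job is handed in, with the robot touching nothing.
It also fails if it takes over 72 s, if anything falls off the work surface, if the arm or the gripper's body presses on something with over 40 N, if the wrist force passes 120 N, or if a joint passes its speed limit or range.

## Working session

There is one attempt and no reset: what is moved stays moved. The work goes in short steps, Python scripts to look and compute and a tool call to move; the robot and the scene stay as the last step left them, time stands still between calls to the robot, and variables do not carry over. Pictures are saved under pics/ and viewed, at most 10 in all, crops included, and the job is handed in when it is done.

Besides the shell and the picture viewer there is one more tool, called after "Call:" as name(argument=value, ...) on one line, values as JSON. carry_out: Moves the arm, as the interface text tells. Its arguments: {"type":"object","properties":{"travel":{"type":"array","items":{"type":"array","items":{"type":"number"}}},"dr":{"type":"array","items":{"type":"array","items":{"type":"number"}}},"fingers":{"type":"array","items":{"type":"number"}}},"required":["travel","dr","fingers"]}

```bash
ls; mkdir -p pics
cat > h.py <<'E'
import numpy as np,cv2
from cell import *
def save(n,f): cv2.imwrite('pics/'+f,grab(n)['color'][:,:,::-1])
def grab(n): return grab_frame(n)
def cloud(f):
    z=f['range_z'].astype(float);K=np.array(f['intrinsics']);h,w=z.shape
    u,v=np.meshgrid(np.arange(w),np.arange(h))
    x=(u-K[0,2])/K[0,0]*z;y=(v-K[1,2])/K[1,1]*z
    P=np.stack([x,-y,-z,np.ones_like(z)],-1)
    W=P@np.linalg.inv(np.array(f['camera_from_world'])).T
    W=W[...,:3];W[z<=0]=np.nan
    return W
E
python3 - <<'E'
from h import *
np.set_printoptions(precision=1,suppress=True)
fs={n:grab(n) for n in('top','scene')}
im=np.concatenate([fs['top']['color']],1)
cv2.imwrite('pics/top.png',fs['top']['color'][:,:,::-1]);cv2.imwrite('pics/scene.png',fs['scene']['color'][:,:,::-1])
for n in fs:
    W=cloud(fs[n]); print(n,np.linalg.inv(fs[n]['camera_from_world'])[:3])
    for t in ['pill_box','box_lid','scoop','scoop_grip','pill_0','pill_bottle_2','stapler','calculator','carton_i','rubber_stamp_0','thermometer_case']:
        for d in spot_in(n,t)[:2]:
            l,tp,w,h=[int(q) for q in d['bbox']]
            c=W[tp:tp+h,l:l+w].reshape(-1,3);c=c[c[:,2]>5]
            print(t,round(d['conf'],2),d['bbox'],np.nanmedian(c,0) if len(c) else '',np.nanmax(c[:,2]) if len(c) else '')
s=sense();print(s['ee_pos'],s['eef_rot'],s['opening'],hold_point_z)
E
```

```text
pics
top [[  -0.     1.    -0.2  304.5]
 [  -1.    -0.     0.   -59.9]
 [  -0.     0.2    1.  1172.3]]
pill_box 0.62 [298.4, 188.4, 60.2, 52.9] [ 548.7 -195.8   67.7] 116.33263191992523
pill_box 0.46 [305.7, 192.3, 58.1, 31.9] [ 564.1 -198.6   83.2] 116.33263191992523
box_lid 0.7 [306.4, 190.9, 51.8, 35.1] [ 562.9 -196.4   81.9] 116.33263191992523
scoop 0.57 [195.7, 212.4, 31.0, 57.9] [494.3 105.8  30.2] 89.80509476649195
scoop_grip 0.88 [193.0, 217.0, 29.9, 53.7] [488.6 108.   31. ] 89.80509476649195
scoop_grip 0.23 [272.5, 259.0, 19.3, 51.4] [383.8 -73.6  46.2] 55.155749689110735
pill_0 0.51 [215.2, 216.3, 8.2, 9.7] [550.6  85.   33. ] 39.51714344102311
pill_0 0.46 [211.9, 228.8, 7.1, 5.1] [524.3  96.   33.5] 84.30431254767427
pill_bottle_2 0.97 [406.3, 169.3, 15.0, 23.2] [ 630.3 -414.5   55.7] 81.19660136165817
pill_bottle_2 0.89 [270.4, 229.9, 18.3, 19.9] [488.6 -68.3  97.2] 107.05552867642314
stapler 0.87 [272.2, 256.6, 18.6, 54.3] [388.  -73.2  46.1] 55.155749689110735
stapler 0.29 [307.0, 189.2, 54.5, 37.3] [ 561.1 -200.    80.9] 116.33263191992523
calculator 0.58 [394.4, 232.
[... 1350 characters left out ...]
.5] 79.98054601624551
stapler 0.62 [295.8, 186.0, 39.6, 31.7] [389.5 -65.5  39.6] 53.81368639148138
calculator 0.77 [226.7, 127.2, 47.1, 29.9] [ 440.9 -410.1   14. ] 24.439789373012218
carton_i 0.89 [371.0, 287.1, 35.8, 29.9] [396.8 300.7  25.7] 33.81454771210008
carton_i 0.24 [291.1, 253.6, 51.1, 23.5] [507.7 115.4  29. ] 88.61422981701537
rubber_stamp_0 0.55 [227.9, 233.1, 12.1, 15.8] [671.3 -66.6  16.8] 58.12144055637032
thermometer_case 0.63 [246.5, 301.6, 32.7, 42.8] [701.3 178.   14.6] 21.247171317218886
thermometer_case 0.29 [324.7, 258.6, 1.9, 3.4] [476.1 113.9  27.4] 28.811749500097676
[203.5 537.8 404.7] [[-0.9  0.4  0. ]
 [ 0.4  0.9  0. ]
 [ 0.   0.  -1. ]] 93.75899460924603 180.4
```

View pics/top.png

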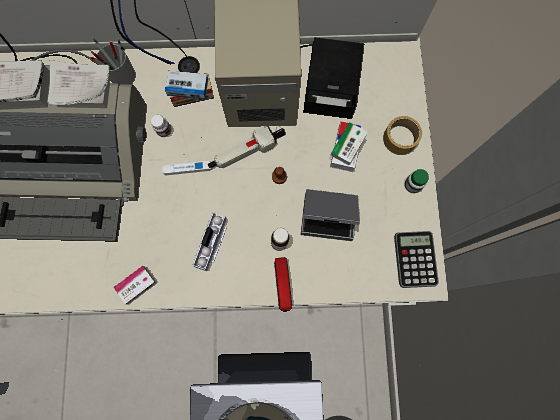

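Run:
```python
from h import *
np.set_printoptions(precision=2,suppress=True)
R=np.array(sense()['eef_rot']);print(R)
ft=grab('top');fs=grab('scene')
W=np.concatenate([cloud(ft).reshape(-1,3),cloud(fs).reshape(-1,3)]);W=W[~np.isnan(W[:,0])]
def reg(x0,x1,y0,y1,z0,z1): return W[(W[:,0]>x0)&(W[:,0]<x1)&(W[:,1]>y0)&(W[:,1]<y1)&(W[:,2]>z0)&(W[:,2]<z1)]
def rect(p): 
    r=cv2.minAreaRect(p[:,:2].astype(np.float32));return r
s=reg(400,600,20,180,12,45);print('scoop',rect(s),len(s))
f=reg(400,600,20,180,55,95);print('fin',rect(f),len(f),f[:,2].max(),f.mean(0))
c=s-s.mean(0);print('axis',np.linalg.svd(c[:,:2],full_matrices=False)[2][0])
b=reg(450,680,-290,-110,8,125)
print('box',rect(b),rect(b[b[:,2]<40]))
l=b[b[:,2]>45]
c=l-l.mean(0);n=np.linalg.svd(c,full_matrices=False)[2][2];print('lid',len(l),l.mean(0),n,rect(l))
l2=l[abs(c@n)<4];c=l2-l2.mean(0);n=np.linalg.svd(c,full_matrices=False)[2][2];print(len(l2),l2.mean(0),n, 'yaw',np.arctan2(n[1],n[0]))
for h in range(35,125,10):
    q=b[(b[:,2]>h)&(b[:,2]<h+10)]
    if len(q)>3: print(h,len(q),q.min(0),q.max(0))
print('bottle',rect(reg(440,540,-100,-20,85,110)),rect(reg(440,540,-100,-20,10,110)))
print('stapler',rect(reg(300,475,-110,-40,10,60)))
```

```text
[[-0.94  0.35  0.  ]
 [ 0.35  0.94  0.  ]
 [ 0.    0.   -1.  ]]
scoop ((498.80889892578125, 110.68051147460938), (37.66386795043945, 148.38601684570312), 69.46711730957031) 1249
fin ((501.16082763671875, 109.08565521240234), (14.23978042602539, 45.90812301635742), 69.5848388671875) 278 90.40077078521472 [501.3  109.84  78.24]
axis [-0.94  0.35]
box ((579.3306884765625, -195.93215942382812), (185.17379760742188, 169.87515258789062), 6.418628692626953) ((579.3306884765625, -195.93215942382812), (185.17379760742188, 169.87515258789062), 6.418628692626953)
lid 2728 [ 563.99 -196.36   82.38] [ 0.62 -0.09  0.78] ((565.5634155273438, -198.55966186523438), (138.86737060546875, 94.95594024658203), 81.65532684326172)
2428 [ 566.07 -197.97   81.06] [ 0.62 -0.09  0.78] yaw -0.14650022146099728
35 219 [ 493.96 -271.63   35.04] [ 625.19 -122.35   44.95]
45 336 [ 585.6  -272.51   45.11] [ 619.92 -134.09   54.95]
55 352 [ 574.45 -269.89   55.06] [ 606.6  -133.36   64.99]
65 361 [ 559.84 -267.54   65.04] [ 599.12 -131.3    74.96]
75 366 [ 545.22 -264.95   75.01] [ 587.18 -129.     84.98]
85 363 [ 538.02 -263.     85.02] [ 573.2  -127.85   94.99]
95 448 [ 514.04 -262.58   95.01] [ 563.49 -125.9   104.95]
105 501 [ 514.43 -259.92  105.03] [ 548.61 -125.6   114.31]
bottle ((496.2312927246094, -70.08627319335938), (38.930213928222656, 36.830322265625), 59.887386322021484) ((477.84307861328125, -65.82746887207031), (47.57861328125, 75.23841857910156), 88.698486328125)
stapler ((396.937255859375, -71.30581665039062), (155.6811981201172, 33.521793365478516), 4.599329948425293)
```

The top view shows the scoop at about (210,242) with its fin, the box with its ajar lid at (330,214), bottle_2 at (280,238) and the stapler at (283,284). The route to the box front is clear above them.

Call:
carry_out(travel=[[0,0,0],[0,0,0],[-1.71,-3.07,0.2],[-1.71,-3.07,0.2],[-1.71,-3.07,0.2],[-1.71,-3.07,0.2],[-1.71,-3.07,0.2],[-1.71,-3.07,0.2]], dr=[[0,0,-0.105],[0,0,-0.105],[0,0,0],[0,0,0],[0,0,0],[0,0,0],[0,0,0],[0,0,0]], fingers=[0,0,0,0,0,0,0,0])

```text
clock: 1.97
ee_pos: [277.2, 338.7, 392.7]
eef_rot: [[-0.989, 0.15, 0.001], [0.15, 0.989, 0.0], [-0.001, 0.0, -1.0]]
force: [0.9, 0.3, -0.9]
opening: 44.4
grip_force: 0.0
```

Call:
carry_out(travel=[[-1.71,-3.07,0.2],[-1.71,-3.07,0.2],[-1.71,-3.07,0.2],[-1.71,-3.07,0.2],[-1.71,-3.07,0.2],[-1.71,-3.07,0.2],[-1.71,-3.07,0.2],[-1.71,-3.07,0.2]], dr=[[0,0,0],[0,0,0],[0,0,0],[0,0,0],[0,0,0],[0,0,0],[0,0,0],[0,0,0]], fingers=[0,0,0,0,0,0,0,0])

```text
clock: 2.63
ee_pos: [375.3, 75.0, 376.9]
eef_rot: [[-0.988, 0.151, 0.001], [0.151, 0.988, 0.0], [-0.001, 0.0, -1.0]]
force: [1.1, 0.1, -0.6]
opening: 0.4
grip_force: 0.0
```

Call:
carry_out(travel=[[-1.71,-3.07,0.2],[-1.71,-3.07,0.2],[-1.71,-3.07,0.2],[-1.71,-3.07,0.2],[-1.71,-3.07,0.2],[-1.71,-3.07,0.2],[-1.71,-3.07,0.2],[-1.71,-3.07,0.2]], dr=[[0,0,0],[0,0,0],[0,0,0],[0,0,0],[0,0,0],[0,0,0],[0,0,0],[0,0,0]], fingers=[0,0,0,0,0,0,0,0])

```text
clock: 3.3
ee_pos: [473.5, -188.6, 360.6]
eef_rot: [[-0.988, 0.152, 0.0], [0.152, 0.988, 0.0], [-0.0, 0.0, -1.0]]
force: [0.9, -0.2, 1.0]
opening: 0.3
grip_force: 0.0
```

Call:
carry_out(travel=[[0,0,1.5],[0,0,1.5],[0,0,1.5],[0,0,1.5],[0,0,1.5],[0,0,0],[-1.0,0,0],[-1.0,0,0]], dr=[[0,0,0],[0,0,0],[0,0,0],[0,0,0],[0,0,0],[0,0,0],[0,0,0],[0,0,0]], fingers=[0,0,0,0,0,0,0,0])

```text
clock: 3.97
ee_pos: [494.0, -190.0, 286.6]
eef_rot: [[-0.988, 0.152, 0.002], [0.152, 0.988, -0.001], [-0.002, -0.0, -1.0]]
force: [0.7, -0.3, -0.6]
opening: 0.5
grip_force: 0.0
```

Call:
carry_out(travel=[[-1.0,0,-0.1],[-1.0,0,-0.1],[-1.0,0,-0.1],[-1.0,0,-0.1],[-1.0,0,-0.1],[-1.0,0,-0.1],[-1.0,0,-0.1],[-1.0,0,-0.1]], dr=[[0,0,0],[0,0,0],[0,0,0],[0,0,0],[0,0,0],[0,0,0],[0,0,0],[0,0,0]], fingers=[0,0,0,0,0,0,0,0])

```text
clock: 4.63
ee_pos: [543.1, -197.4, 295.7]
eef_rot: [[-0.984, 0.144, -0.109], [0.143, 0.99, 0.018], [0.11, 0.002, -0.994]]
force: [-79.4, -3.1, 71.1]
opening: 0.7
grip_force: 42.7
```

Call:
carry_out(travel=[[-1.0,0,-0.1],[-1.0,0,-0.1],[-1.0,0,-0.1],[-0.8,0,-0.1],[-0.7,0,-0.1],[-0.5,0,0],[0,0,0],[0,0,0]], dr=[[0,0,0],[0,0,0],[0,0,0],[0,0,0],[0,0,0],[0,0,0],[0,0,0],[0,0,0]], fingers=[0,0,0,0,0,0,0,0])

```text
clock: 5.3
ee_pos: [622.4, -209.1, 297.6]
eef_rot: [[-0.989, 0.15, -0.001], [0.15, 0.989, 0.001], [0.001, 0.0, -1.0]]
force: [-0.7, -0.4, 0.3]
opening: 0.4
grip_force: 0.0
```

Run:
```python
from h import *
f=grab('scene');cv2.imwrite('pics/s2.png',cv2.resize(f['color'][120:330,170:450,::-1],None,fx=2.8,fy=2.8))
```

```text
(no output)
```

View pics/s2.png

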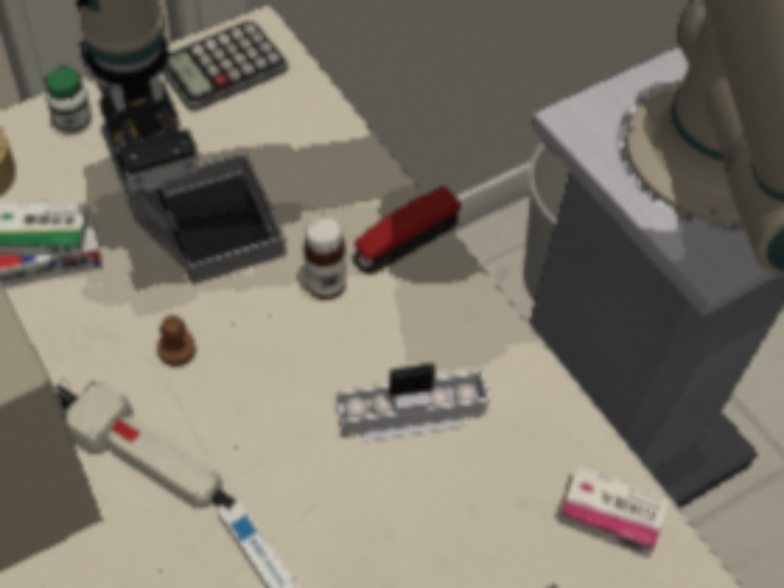

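The lid is fully open (it leans back behind the box at (165,200)). The scoop and bystanders have not moved. Next I lift clear and go to the scoop.

Call:
carry_out(travel=[[0,0,-1.6],[0,0,-1.6],[0,0,-1.6],[1.67,2.96,0],[1.67,2.96,0],[1.67,2.96,0],[1.67,2.96,0],[1.67,2.96,0]], dr=[[0,0,0],[0,0,0],[0,0,0],[0,0,0],[0,0,0],[0,0,0],[0,0,0],[0,0,0]], fingers=[0,0,0,0,0,0,0,0])

```text
clock: 6.02
ee_pos: [560.4, -49.1, 346.2]
eef_rot: [[-0.988, 0.152, -0.001], [0.152, 0.988, 0.0], [0.001, 0.0, -1.0]]
force: [1.1, 0.3, 0.4]
opening: 0.2
grip_force: 0.0
```

Call:
carry_out(travel=[[1.67,2.96,0],[1.67,2.96,0],[1.67,2.96,0],[1.67,2.96,0],[1.67,2.96,0],[0,0,0],[0,0,0],[0,0,0]], dr=[[0,0,0],[0,0,0],[0,0,0],[0,0,0],[0,0,0],[0,0,0.105],[0,0,0.1],[0,0,0]], fingers=[60,60,60,60,60,60,60,60])

```text
clock: 6.68
ee_pos: [500.6, 109.4, 346.4]
eef_rot: [[-0.937, 0.349, -0.001], [0.349, 0.937, 0.0], [0.001, -0.0, -1.0]]
force: [0.2, -0.1, 0.3]
opening: 50.4
grip_force: 0.0
```

Run:
```python
from h import *
np.set_printoptions(precision=3,suppress=True)
f=grab('wrist');t=grab('top')
a=np.concatenate([cv2.resize(f['color'],(480,360)),cv2.resize(t['color'][150:320,180:380],(310,360))],1)
cv2.imwrite('pics/w1.png',a[:,:,::-1])
W=cloud(f).reshape(-1,3);W=W[~np.isnan(W[:,0])]
m=(abs(W[:,0]-500)<60)&(abs(W[:,1]-110)<60)
q=W[m&(W[:,2]>76)&(W[:,2]<96)];print(len(q),q.mean(0),q.max(0)-q.min(0),cv2.minAreaRect(q[:,:2].astype(np.float32)))
q=W[(abs(W[:,0]-500)<90)&(abs(W[:,1]-110)<70)&(W[:,2]>10)&(W[:,2]<48)];print(len(q),cv2.minAreaRect(q[:,:2].astype(np.float32)))
s=sense();print(s['ee_pos'],s['eef_rot'][0])
```

```text
1062 [500.331 110.286  84.783] [42.934 24.168 12.187] ((501.95684814453125, 109.93806457519531), (11.505407333374023, 43.97632598876953), 69.37358856201172)
5537 ((499.43389892578125, 110.70557403564453), (34.113426208496094, 145.95474243164062), 69.54830932617188)
[501.091 108.553 346.424] [-0.938  0.347 -0.   ]
```

View pics/w1.png

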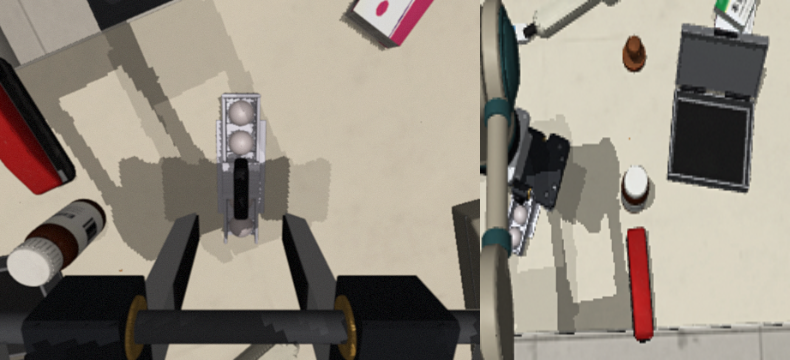

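The wrist view shows the trough's closed end, with pills, at (240,100). The lip is on the far side from the robot, and the fin sits centred between the fingers. The lid is open in the top view.

Call:
carry_out(travel=[[-0.1,0.1,2.0],[0,0,2.0],[0,0,2.0],[0,0,1.5],[0,0,1.0],[0,0,0.7],[0,0,0],[0,0,0]], dr=[[0,0,0],[0,0,0],[0,0,0],[0,0,0],[0,0,0],[0,0,0],[0,0,0],[0,0,0]], fingers=[60,60,60,60,60,60,60,60])

```text
clock: 7.45
ee_pos: [502.8, 108.9, 254.8]
eef_rot: [[-0.937, 0.349, 0.0], [0.349, 0.937, 0.0], [-0.0, 0.0, -1.0]]
force: [0.3, -1.0, -0.3]
opening: 56.7
grip_force: 0.0
```

Call:
carry_out(travel=[[0,0,0],[0,0,0],[0,0,0],[0,0,0],[0,0,0],[0,0,0],[0,0,0],[0,0,0]], dr=[[0,0,0],[0,0,0],[0,0,0],[0,0,0],[0,0,0],[0,0,0],[0,0,0],[0,0,0]], fingers=[20,5,0,0,0,0,0,0])

```text
clock: 8.12
ee_pos: [502.5, 109.1, 254.8]
eef_rot: [[-0.937, 0.349, 0.0], [0.349, 0.937, 0.0], [-0.0, 0.0, -1.0]]
force: [0.3, 0.3, 1.2]
opening: 12.1
grip_force: 30.0
```

Call:
carry_out(travel=[[0,0,-0.5],[0,0,-1],[0,0,-1],[0,0,-1.5],[0,0,-2.0],[0,0,-2],[0,0,-1.5],[0,0,-0.5]], dr=[[0,0,0],[0,0,0],[0,0,0],[0,0,0],[0,0,0],[0,0,0],[0,0,0],[0,0,0]], fingers=[0,0,0,0,0,0,0,0])

```text
clock: 8.78
ee_pos: [503.2, 109.1, 358.1]
eef_rot: [[-0.937, 0.349, 0.006], [0.349, 0.937, 0.001], [-0.005, 0.003, -1.0]]
force: [-0.0, 0.1, -2.2]
opening: 11.8
grip_force: 30.0
```

Run:
```python
from h import *
np.set_printoptions(precision=3,suppress=True)
W=np.concatenate([cloud(grab(n)).reshape(-1,3) for n in('top','scene')]);W=W[~np.isnan(W[:,0])]
q=W[(W[:,0]>460)&(W[:,0]<700)&(W[:,1]>-300)&(W[:,1]<-105)]
p=q[(q[:,2]>26)&(q[:,2]<38)];print('rim',len(p),cv2.minAreaRect(p[:,:2].astype(np.float32)))
p=q[(q[:,2]>100)];print('lidtop',len(p),p.mean(0),p[:,2].max(),cv2.minAreaRect(p[:,:2].astype(np.float32)))
s=sense();print(s['ee_pos'],s['opening'],s['grip_force'],s['force'])
```

```text
rim 717 ((603.9825439453125, -202.83938598632812), (139.52149963378906, 209.83477783203125), 81.94115447998047)
lidtop 933 [ 646.306 -210.124  125.767] 150.09540799980095 ((645.3856201171875, -210.21774291992188), (139.88404846191406, 27.535749435424805), 80.55612182617188)
[502.718 109.049 356.249] 11.846010302987645 29.999434053897858 [-0.626  0.366 -1.974]
```

Call:
carry_out(travel=[[0,0,-0.5],[0,0,-1],[0,0,-1],[0,0,-1],[0,0,-0.5],[0,-0.8,0],[0,-1.6,0],[-0.1,-2.4,0]], dr=[[0,0,-0.03],[0,0,-0.05],[0,0,-0.05],[0,0,-0.05],[0,0,-0.025],[0,0,0],[0,0,0],[0,0,0]], fingers=[0,0,0,0,0,0,0,0])

```text
clock: 9.55
ee_pos: [495.8, 61.6, 393.5]
eef_rot: [[-0.989, 0.15, -0.002], [0.15, 0.989, 0.001], [0.002, 0.001, -1.0]]
force: [0.3, -0.0, -2.8]
opening: 11.6
grip_force: 30.0
```

Call:
carry_out(travel=[[-0.1,-2.4,0],[-0.1,-2.4,0],[-0.1,-2.4,0],[-0.1,-2.4,0],[-0.1,-2.4,0],[-0.1,-2.4,0],[-0.1,-2.4,0],[-0.1,-2.4,0]], dr=[[0,0,0],[0,0,0],[0,0,0],[0,0,0],[0,0,0],[0,0,0],[0,0,0],[0,0,0]], fingers=[0,0,0,0,0,0,0,0])

```text
clock: 10.22
ee_pos: [474.2, -131.0, 393.4]
eef_rot: [[-0.988, 0.152, -0.002], [0.152, 0.988, 0.001], [0.002, 0.0, -1.0]]
force: [-0.4, 0.2, -2.0]
opening: 11.6
grip_force: 30.0
```

Call:
carry_out(travel=[[-0.1,-2.4,0],[-0.1,-1.8,0],[0,-1.2,0],[0,0,0],[0,0,0.5],[0,0,1],[0,0,1],[0,0,0.5]], dr=[[0,0,0],[0,0,0],[0,0,0],[0,0,0],[0,0,0],[0,0,0],[0,0,0],[0,0,0]], fingers=[0,0,0,0,0,0,0,0])

```text
clock: 10.88
ee_pos: [468.4, -182.0, 362.5]
eef_rot: [[-0.989, 0.15, -0.003], [0.15, 0.989, 0.002], [0.003, 0.002, -1.0]]
force: [-0.0, 0.4, -2.3]
opening: 11.9
grip_force: 30.0
```

Run:
```python
from h import *
np.set_printoptions(precision=3,suppress=True)
f=grab('wrist');t=grab('scene')
a=np.concatenate([cv2.resize(f['color'],(440,330)),cv2.resize(t['color'][130:240,190:310],(360,330))],1)
cv2.imwrite('pics/w2.png',a[:,:,::-1])
s=sense();R=np.array(s['eef_rot']);p=np.array(s['ee_pos']);print(p,R)
lip=p+R@[-70,0,241.8]
c=np.array([553,-196.4,0]);B=np.array([[.988,.152,0],[-.152,.988,0],[0,0,1]]);print('lip in box',(lip-c)@B, s['joint_positions'])
```

```text
[ 468.51  -182.187  362.913] [[-0.989  0.15  -0.003]
 [ 0.15   0.989  0.002]
 [ 0.003  0.002 -1.   ]]
lip in box [-16.479   1.706 120.879] [-0.509  0.197  1.721  0.     1.227 -1.93 ]
```

View pics/w2.png

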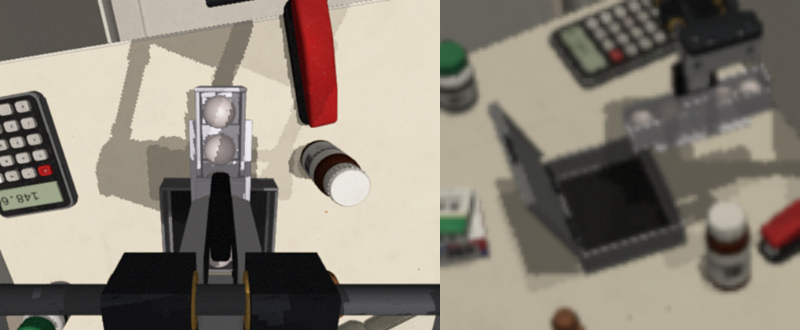

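Level over the box front, the scoop still holds its pills, and the lip is over the tray. Now I lower it and tilt about the lip.

Call:
carry_out(travel=[[0,0,0.5],[0,0,1.0],[0,0,1.2],[0,0,1.2],[0,0,1.0],[0,0,0.7],[-0.49,0,-0.14],[-0.73,0,-0.2]], dr=[[0,0,0],[0,0,0],[0,0,0],[0,0,0],[0,0,0],[0,0,0],[0,0.02,0],[0,0.03,0]], fingers=[0,0,0,0,0,0,0,0])

```text
clock: 11.65
ee_pos: [480.3, -184.8, 311.0]
eef_rot: [[-0.987, 0.152, -0.052], [0.151, 0.988, 0.009], [0.053, 0.001, -0.999]]
force: [0.7, -0.5, -2.6]
opening: 11.9
grip_force: 30.0
```

Call:
carry_out(travel=[[-1.1,0,-0.29],[-1.1,0,-0.29],[-1.1,0,-0.29],[-1.1,0,-0.29],[-1.1,0,-0.29],[-1.1,0,-0.29],[-0.97,0,-0.26],[-0.73,0,-0.2]], dr=[[0,0.045,0],[0,0.045,0],[0,0.045,0],[0,0.045,0],[0,0.045,0],[0,0.045,0],[0,0.04,0],[0,0.03,0]], fingers=[0,0,0,0,0,0,0,0])

```text
clock: 12.32
ee_pos: [566.9, -198.3, 316.5]
eef_rot: [[-0.914, 0.151, -0.376], [0.14, 0.989, 0.057], [0.38, -0.0, -0.925]]
force: [-0.1, 0.1, -2.5]
opening: 11.9
grip_force: 30.0
```

Call:
carry_out(travel=[[-0.49,0,-0.14],[0,0,0],[0,0,0],[0,0,0],[0,0,0],[0,0,0],[0,0,0],[0,0,0]], dr=[[0,0.02,0],[0,0,0],[0,0,0],[0,0,0],[0,0,0],[0,0,0],[0,0,0],[0,0,0]], fingers=[0,0,0,0,0,0,0,0])

```text
clock: 12.98
ee_pos: [570.1, -198.8, 316.9]
eef_rot: [[-0.907, 0.151, -0.394], [0.139, 0.988, 0.06], [0.398, -0.0, -0.917]]
force: [0.1, -0.0, -3.6]
opening: 12.1
grip_force: 30.0
```

```bash
cat > chk.py <<'E'
from h import *
import sys
np.set_printoptions(precision=3,suppress=True)
f=grab('wrist');t=grab('scene');u=grab('top')
a=np.concatenate([cv2.resize(f['color'],(266,300)),cv2.resize(t['color'][130:240,190:310],(266,300)),cv2.resize(u['color'][165:265,290:380],(266,300))],1)
cv2.imwrite('pics/'+sys.argv[1],a[:,:,::-1])
s=sense();R=np.array(s['eef_rot']);p=np.array(s['ee_pos']);print('pitch',np.arctan2(R[2,0],-R[2,2]),p,s['joint_positions'],s['force'])
lip=p+R@[-70,0,241.8]
c=np.array([553,-196.4,0]);B=np.array([[.988,.152,0],[-.152,.988,0],[0,0,1]]);print('lip in box',(lip-c)@B)
for n,g in(('scene',t),('top',u)):
    W=cloud(g)
    for d in spot_in(n,'pill_0'):
        l,tp,w,h=d['bbox'];q=W[int(tp+h/2),int(l+w/2)]; print(n,round(d['conf'],2),'box frame',(q-c)@B)
E
python3 chk.py p1.png
```

```text
pitch 0.4096683365992179 [ 570.282 -198.772  316.68 ] [-0.417  0.495  1.419 -0.105  1.623 -1.821] [ 0.116 -0.438 -2.032]
lip in box [-14.656   0.271  67.007]
scene 0.75 box frame [-226.881  466.961   27.995]
scene 0.59 box frame [36.836  7.914 20.154]
scene 0.44 box frame [ 1.252 -0.067 24.176]
```

View pics/p1.png

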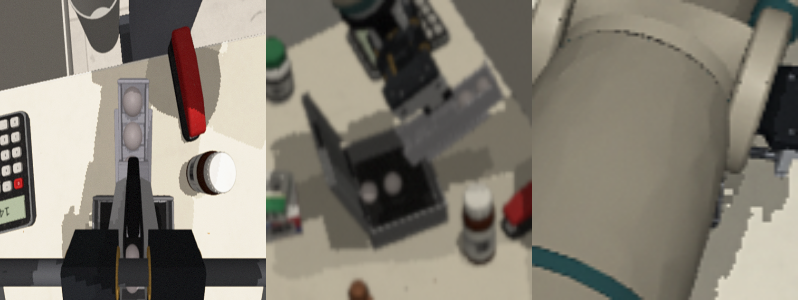

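```bash
cat > z.py <<'E'
from h import *
import sys
np.set_printoptions(precision=3,suppress=True)
t=grab('scene');f=grab('wrist')
a=np.concatenate([cv2.resize(t['color'][140:235,215:300],(447,500),interpolation=cv2.INTER_CUBIC),cv2.resize(f['color'][90:420,180:400],(333,500))],1)
cv2.imwrite('pics/'+sys.argv[1],a[:,:,::-1])
W=cloud(t).reshape(-1,3);W=W[~np.isnan(W[:,0])]
s=sense();R=np.array(s['eef_rot']);p=np.array(s['ee_pos'])
q=(W-p)@R  # tool frame
S=np.stack([-q[:,0],q[:,1],254.8-q[:,2]],1) # nominal scoop frame
m=(abs(S[:,1])<30)&(S[:,0]>-90)&(S[:,0]<80)&(S[:,2]>-10)&(S[:,2]<45)
S=S[m]
for x in range(-85,85,10):
    k=S[(abs(S[:,0]-x)<5)]
    if len(k)>3: print(x,len(k),np.percentile(k[:,2],[3,50,97]),np.percentile(k[:,1],[3,97]))
E
python3 z.py z1.png
```

```text
-75 50 [ 3.188 23.722 39.965] [-15.205  17.854]
-65 53 [ 2.818 25.12  33.838] [-16.375  17.606]
-55 53 [ 4.493 24.904 33.213] [-17.509  18.53 ]
-45 61 [ 1.074 20.688 33.847] [-16.033  23.465]
-35 58 [ 1.402 24.727 33.821] [-16.162  22.447]
-25 56 [-0.805 20.156 33.375] [-16.662  23.137]
-15 47 [ 0.437 18.923 44.077] [-15.174  24.739]
-5 42 [ 0.939 20.95  44.636] [ 5.785 24.102]
5 40 [-1.032 19.986 43.876] [ 4.794 21.725]
15 38 [-1.523 16.09  42.851] [-12.724  21.816]
25 55 [ 0.8   14.763 32.751] [-17.106  23.994]
35 57 [-0.393 15.416 33.082] [-17.803  24.668]
45 57 [-0.131 14.997 33.705] [-17.865  21.687]
55 50 [ 4.402 18.716 34.794] [-16.001  18.701]
65 33 [ 5.431 17.648 33.037] [-16.314  17.128]
```

View pics/z1.png

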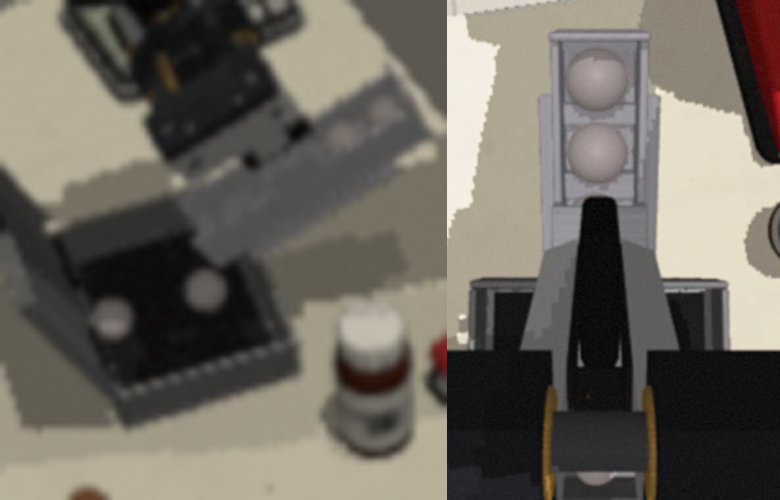

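Two pills are in the tray (at (112,318) and (205,288)). The scoop has not slipped in the grip. Two pills sit at the closed end and the third should be under the bridge, so I continue slowly.

Call:
carry_out(travel=[[-0.36,0,-0.1],[-0.61,0,-0.17],[-0.61,0,-0.17],[-0.61,0,-0.17],[-0.61,0,-0.17],[-0.61,0,-0.17],[-0.36,0,-0.1],[0,0,0]], dr=[[0,0.015,0],[0,0.025,0],[0,0.025,0],[0,0.025,0],[0,0.025,0],[0,0.025,0],[0,0.015,0],[0,0,0]], fingers=[0,0,0,0,0,0,0,0])

```text
clock: 14.0
ee_pos: [609.2, -204.7, 307.5]
eef_rot: [[-0.834, 0.151, -0.53], [0.127, 0.989, 0.081], [0.536, 0.0, -0.844]]
force: [0.2, -0.3, -2.2]
opening: 12.0
grip_force: 30.0
```

Call:
carry_out(travel=[[0,0,0],[-0.36,0,-0.1],[-0.36,0,-0.1],[-0.36,0,-0.1],[-0.36,0,-0.1],[0,0,0],[0,0,0],[0,0,0]], dr=[[0,0,0],[0,0.015,0],[0,0.015,0],[0,0.015,0],[0,0.015,0],[0,0,0],[0,0,0],[0,0,0]], fingers=[0,0,0,0,0,0,0,0])

```text
clock: 14.67
ee_pos: [622.3, -206.7, 303.8]
eef_rot: [[-0.801, 0.151, -0.579], [0.123, 0.989, 0.089], [0.585, 0.0, -0.811]]
force: [-0.1, 0.6, -3.0]
opening: 12.1
grip_force: 30.0
```

```bash
python3 chk.py p2.png
```

```text
pitch 0.6248175251602865 [ 622.131 -206.671  304.132] [-0.387  0.644  1.225 -0.144  1.882 -1.807] [-0.53   0.488 -2.433]
lip in box [-14.771   0.308  67.069]
scene 0.63 box frame [-24.826   0.573  22.929]
scene 0.55 box frame [nan nan nan]
```

```bash
python3 z.py z2.png | head -3
```

```text
-75 64 [ 3.245 24.08  39.843] [-16.838  18.837]
-65 59 [ 5.235 24.909 33.995] [-17.225  17.708]
-55 51 [ 2.743 24.419 33.02 ] [-15.521  19.246]
```

View pics/z2.png

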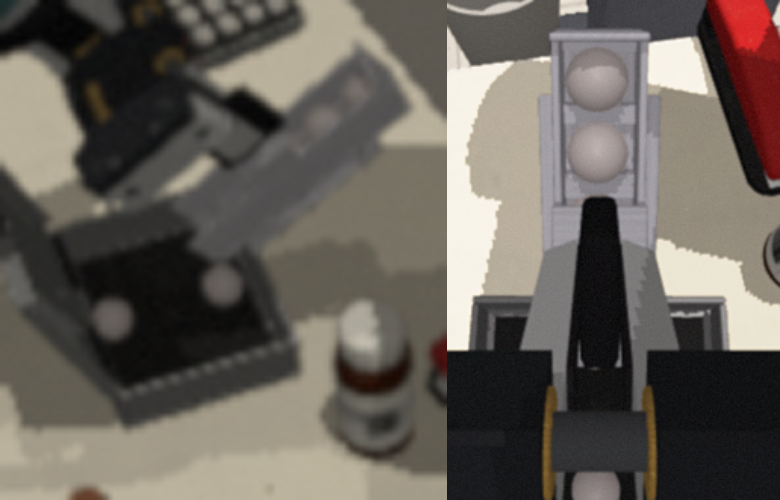

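Still two in the tray (one has rolled slightly). I go on in small steps.

Call:
carry_out(travel=[[-0.36,0,-0.1],[-0.49,0,-0.14],[-0.49,0,-0.14],[-0.49,0,-0.14],[-0.36,0,-0.1],[0,0,0],[0,0,0],[0,0,0]], dr=[[0,0.015,0],[0,0.02,0],[0,0.02,0],[0,0.02,0],[0,0.015,0],[0,0,0],[0,0,0],[0,0,0]], fingers=[0,0,0,0,0,0,0,0])

```text
clock: 15.68
ee_pos: [643.1, -209.9, 295.2]
eef_rot: [[-0.746, 0.151, -0.648], [0.114, 0.989, 0.099], [0.656, 0.0, -0.755]]
force: [0.4, -0.1, -2.2]
opening: 12.1
grip_force: 30.0
```

```bash
cat > cnt.py <<'E'
from h import *
np.set_printoptions(precision=2,suppress=True)
g=grab('scene');W=cloud(g)
c=np.array([553,-196.4,0]);B=np.array([[.988,.152,0],[-.152,.988,0],[0,0,1]])
Q=np.nan_to_num((W-c)@B,nan=-999)
m=((abs(Q[...,0])<49)&(abs(Q[...,1])<61)&(Q[...,2]>13)&(Q[...,2]<34)&(g['color'].min(-1)>85)).astype(np.uint8)
n,l,st,ce=cv2.connectedComponentsWithStats(m)
for i in range(1,n):
    if st[i,4]>3: print('blob',st[i],np.median(Q[l==i],0))
s=sense();R=np.array(s['eef_rot']);print('pitch',np.arctan2(R[2,0],-R[2,2]),np.array(s['ee_pos']),np.array(s['joint_positions']),s['force'])
E
python3 cnt.py
```

```text
blob [255 192   4   4  14] [-26.22   2.77  23.23]
blob [234 198   5   5  17] [42.38  3.83 24.08]
pitch 0.7151859299053644 [ 643.03 -209.86  295.44] [-0.38  0.71  1.14 -0.16  1.99 -1.81] [-0.5   0.56 -2.46]
```

Call:
carry_out(travel=[[-0.24,0,-0.07],[-0.36,0,-0.1],[-0.36,0,-0.1],[-0.24,0,-0.07],[0,0,0],[0,0,0],[0,0,0],[0,0,0]], dr=[[0,0.01,0],[0,0.015,0],[0,0.015,0],[0,0.01,0],[0,0,0],[0,0,0],[0,0,0],[0,0,0]], fingers=[0,0,0,0,0,0,0,0])

```text
clock: 16.4
ee_pos: [654.1, -211.6, 290.0]
eef_rot: [[-0.713, 0.151, -0.685], [0.109, 0.989, 0.105], [0.693, 0.0, -0.721]]
force: [0.4, 0.9, -2.1]
opening: 12.0
grip_force: 30.0
```

```bash
python3 cnt.py
```

```text
blob [255 192   5   4  15] [-26.49   4.91  24.14]
blob [248 194   4   5  16] [-1.5   6.31 23.59]
blob [234 198   5   5  22] [41.64  4.28 24.13]
pitch 0.7649830726517113 [ 654.07 -211.54  290.04] [-0.37  0.74  1.1  -0.17  2.04 -1.81] [ 0.04  0.9  -2.01]
```

Three pills are in the tray. I level the scoop now.

Call:
carry_out(travel=[[0.48,0,0.15],[0.96,0,0.3],[1.2,0,0.38],[1.2,0,0.38],[1.2,0,0.38],[1.2,0,0.38],[1.2,0,0.38],[1.2,0,0.38]], dr=[[0,-0.02,0],[0,-0.04,0],[0,-0.05,0],[0,-0.05,0],[0,-0.05,0],[0,-0.05,0],[0,-0.05,0],[0,-0.05,0]], fingers=[0,0,0,0,0,0,0,0])

```text
clock: 17.12
ee_pos: [567.9, -198.3, 317.6]
eef_rot: [[-0.91, 0.151, -0.386], [0.139, 0.988, 0.059], [0.391, -0.0, -0.92]]
force: [0.1, 0.7, -1.8]
opening: 11.7
grip_force: 30.0
```

Call:
carry_out(travel=[[1.2,0,0.38],[1.2,0,0.38],[1.2,0,0.38],[1.2,0,0.38],[1.2,0,0.38],[1.2,0,0.38],[1.2,0,0.38],[0.96,0,0.3]], dr=[[0,-0.05,0],[0,-0.05,0],[0,-0.05,0],[0,-0.05,0],[0,-0.05,0],[0,-0.05,0],[0,-0.05,0],[0,-0.04,0]], fingers=[0,0,0,0,0,0,0,0])

```text
clock: 17.78
ee_pos: [470.8, -183.1, 310.2]
eef_rot: [[-0.988, 0.151, -0.013], [0.151, 0.988, 0.002], [0.014, -0.0, -1.0]]
force: [-0.4, 0.4, -2.4]
opening: 11.7
grip_force: 30.0
```

Call:
carry_out(travel=[[0.3,0,0.05],[0,0,-0.7],[0,0,-1.4],[0,0,-1.8],[0,0,-1.8],[0,0,-1.8],[0,0,-1.3],[0,0,-0.6]], dr=[[0,-0.015,0],[0,0,0],[0,0,0],[0,0,0],[0,0,0],[0,0,0],[0,0,0],[0,0,0]], fingers=[0,0,0,0,0,0,0,0])

```text
clock: 18.45
ee_pos: [470.9, -183.7, 406.1]
eef_rot: [[-0.989, 0.151, 0.003], [0.151, 0.989, -0.002], [-0.004, -0.002, -1.0]]
force: [0.5, 0.1, -1.8]
opening: 11.6
grip_force: 30.0
```

```bash
python3 cnt.py; python3 -c "
from cell import sense;print(sense()['eef_rot'])"
```

```text
blob [247 192  14   8  64] [-8.98  4.16 22.59]
blob [233 197   7   7  37] [41.13  3.37 23.08]
pitch -0.0042896615856985254 [ 470.88 -183.75  406.25] [-0.51  0.17  1.65 -0.    1.32 -1.93] [ 0.04  0.02 -1.51]
[[-0.9885199   0.15103821  0.0039831 ]
 [ 0.15102981  0.98852646 -0.00233217]
 [-0.00428964 -0.00170383 -0.99998935]]
```

Call:
carry_out(travel=[[0,0.8,0],[0,1.6,0],[0.1,2.4,0],[0.1,2.4,0],[0.1,2.4,0],[0.1,2.4,0],[0.1,2.4,0],[0.1,2.4,0]], dr=[[0,0,0],[0,0,0],[0,0,0],[0,0,0],[0,0,0],[0,0,0],[0,0,0],[0,0,0]], fingers=[0,0,0,0,0,0,0,0])

```text
clock: 19.17
ee_pos: [489.0, -14.7, 402.1]
eef_rot: [[-0.988, 0.151, -0.003], [0.151, 0.988, 0.001], [0.003, 0.0, -1.0]]
force: [0.4, 0.3, -1.9]
opening: 12.1
grip_force: 30.0
```

Call:
carry_out(travel=[[0.1,2.4,0],[0.1,2.4,0],[0.1,2.4,0],[0.1,2.4,0],[0.1,1.8,0],[0.1,1.2,0],[0,0,0],[0,0,1]], dr=[[0,0,0],[0,0,0],[0,0,0],[0,0,0],[0,0,0],[0,0,0],[0,0,0],[0,0,0]], fingers=[0,0,0,0,0,0,0,0])

```text
clock: 19.83
ee_pos: [502.9, 109.4, 394.0]
eef_rot: [[-0.989, 0.15, 0.003], [0.15, 0.989, -0.001], [-0.003, -0.0, -1.0]]
force: [-0.3, 0.0, -2.1]
opening: 11.9
grip_force: 30.0
```

Call:
carry_out(travel=[[0,0,2],[0,0,2.5],[0,0,2.5],[0,0,2.5],[0,0,1.5],[0,0,0.7],[0,0,0.4],[0,0,0]], dr=[[0,0,0],[0,0,0],[0,0,0],[0,0,0],[0,0,0],[0,0,0],[0,0,0],[0,0,0]], fingers=[0,0,0,0,0,0,0,0])

```text
clock: 20.5
ee_pos: [502.5, 108.3, 271.6]
eef_rot: [[-0.988, 0.152, -0.001], [0.152, 0.988, -0.0], [0.001, -0.001, -1.0]]
force: [0.3, -0.6, -2.2]
opening: 11.6
grip_force: 30.0
```

Call:
carry_out(travel=[[0,0,0.6],[0,0,0.5],[0,0,0.3],[0,0,0.1],[0,0,0.1],[0,0,0.1],[0,0,0],[0,0,0]], dr=[[0,0,0],[0,0,0],[0,0,0],[0,0,0],[0,0,0],[0,0,0],[0,0,0],[0,0,0]], fingers=[0,0,0,0,0,0,0,0])

```text
clock: 21.17
ee_pos: [502.6, 109.1, 255.4]
eef_rot: [[-0.989, 0.151, 0.0], [0.151, 0.989, 0.0], [-0.0, 0.0, -1.0]]
force: [-0.9, 0.0, -1.4]
opening: 11.7
grip_force: 30.0
```

Call:
carry_out(travel=[[0,0,0.1],[0,0,0],[0,0,0],[0,0,0],[0,0,0],[0,0,0],[0,0,0],[0,0,0]], dr=[[0,0,0],[0,0,0],[0,0,0],[0,0,0],[0,0,0],[0,0,0],[0,0,0],[0,0,0]], fingers=[0,0,15,20,30,40,50,60])

```text
clock: 21.83
ee_pos: [502.6, 109.0, 254.3]
eef_rot: [[-0.989, 0.151, -0.0], [0.151, 0.989, 0.0], [0.0, 0.0, -1.0]]
force: [-0.6, -0.3, 0.7]
opening: 42.3
grip_force: 0.0
```

Call:
carry_out(travel=[[0,0,-0.5],[0,0,-1],[0,0,-2],[0,0,-3],[0,0,-3],[0,0,-3],[0,0,-2],[0,0,0]], dr=[[0,0,0],[0,0,0],[0,0,0],[0,0,0],[0,0,0],[0,0,0],[0,0,0],[0,0,0]], fingers=[60,60,60,60,60,60,60,60])

```text
clock: 22.5
ee_pos: [503.6, 109.2, 405.0]
eef_rot: [[-0.988, 0.151, 0.011], [0.151, 0.989, 0.001], [-0.011, 0.003, -1.0]]
force: [-0.4, -0.5, -0.5]
opening: 56.8
grip_force: 0.0
```

Run:
```python
from h import *
f=grab('wrist');t=grab('scene')
a=np.concatenate([cv2.resize(f['color'],(380,400)),cv2.resize(t['color'][140:290,210:360],(400,400),interpolation=cv2.INTER_CUBIC)],1)
cv2.imwrite('pics/end.png',a[:,:,::-1])
W=cloud(f).reshape(-1,3);W=W[~np.isnan(W[:,0])]
q=W[(abs(W[:,0]-500)<90)&(abs(W[:,1]-110)<70)&(W[:,2]>78)&(W[:,2]<96)];print(np.median(q,0),q[:,2].max())
```

```text
[500.73123631 109.7889018   85.07887754] 87.4316970835402
```

View pics/end.png

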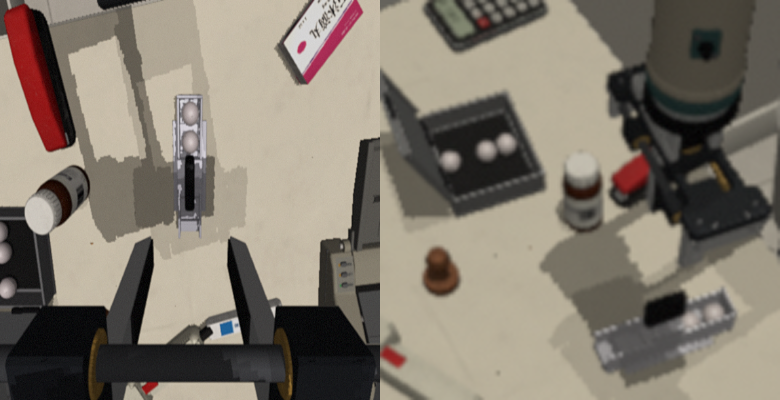

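The final picture shows three pills in the tray (at (450,158), (486,150) and (507,142)), with the lid still open. The scoop stands upright with two pills at its closed end, and the bystanders in view are in place.

```bash
python3 -c "
from cell import finish_job;print(finish_job())"
```

```text
the job is handed in; nothing more can be done
None
```

I've handed in the job at about 22 s: the lid stays open, three pills are in the box, and the scoop stands upright clear of the box with the other two. Opening the lid took far more than a light push: the force read about 107 N on the wrist (limit 120 N) when sampled, and I don't know the peak, or whether the gripper's body pressed over its 40 N limit.

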